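# Fit a fresh D cell in the cafe's light-up sign and shut its battery box

### The arm

A 6-joint arm with a two-finger parallel gripper is mounted at the origin on the work surface. World frame = base frame: x ahead of the robot, y to its left, z up, the work surface at z = 0. Lengths are in mm, angles in rad, forces in N, time in s.
With the tool pointing down it reaches from about 325 to 925 mm from the base axis. Payload 3.1 kg.
Tool frame: the origin (TCP) lies where the fingers leave the gripper's body, on its centre line; the fingertips stand 73 mm ahead of it and the grasp point (between the pads) lies 54 mm ahead of it; z points along the fingers, y is the line along which they close (so a half turn about z gives the same grasp; the last joint's range is limited). The gripper opens to 85 mm and grips with 20 to 120 N. Pads are 22 mm wide; open, the fingers measure 114 mm over their backs; the gripper's body (76 mm by 85 mm) begins 54 mm behind the grasp point. The pads swing forward as they close: fully open they stand 13 mm farther back than shut.
Start: joints at [-1.223, 0.217, 1.613, -0, 1.311, -0.112], TCP at [277.377, -560.091, 303.9] pointing down, gripper open.
Joint ranges: [-2.75, 2.75], [-0.78, 2.1], [0.31, 2.55], [-1.13, 4.27], [0.13, 2.63], [-2.58, 2.58]. Speed limits (rad/s): [2.79, 2.79, 3.14, 3.14, 3.14, 3.14].

### API

Orientations are given as a unit quaternion [w, x, y, z].
In Python, from plant import manip gives the robot as it stands. Calls block until the motion is done:
- manip.move_ptp(position, orientation): joint-space move of the TCP to a pose.
- manip.movel(position, rotation=None, vel=150): straight line of the TCP; rotation=None keeps the orientation; vel is the mean speed in mm/s.
- manip.movej(angles): joint-space move.
- manip.move_gripper(opening, force=None): finger opening in mm; force is the grip in N (None keeps the last); returns when the fingers have stopped.
- manip.sleep(seconds).
- manip.solve_ik(position, orientation): joint angles nearest the present ones, or None.
- manip.observe(): the state.
- manip.camera(name): name is "scene" or "top" or "wrist"; returns a dict with "frame" (384x512x3 uint8, red, green, blue), "fx", "fy", "cx", "cy" (pixels), "view" (4x4, takes a point from world to camera coordinates); the wrist camera has in their place "T_tool_cam" (4x4, takes a point from camera to tool coordinates, whose origin is the TCP and whose axes are the flange's). Camera axes: x right, y down, z forward; pixel columns grow to the right and rows downward; lengths in mm; the calibration is good to about 2 mm. A picture is of the moment at which its call begins: read the wrist's pose just before it. There is no depth.
A pose or a line that the arm cannot do raises manip.MotionError and nothing moves.
- manip.hand_in(): hands the job in; it is judged then, once.
The state is a dict: "clock": time; "qpos": joint angles; "qd": joint speeds; "joint_efforts": joint torques, N m; "ee_pos": TCP position; "tool_rot": TCP orientation; "ft_force": force on the tool from outside, world axes, zero at the start; "ft_torque": the same for the moment, N m; "gripper_width": finger opening in mm; "grasp_force": force on a finger pad.
Only numpy, scipy, OpenCV 4.12 (cv2) and the standard library are available. Lean on these libraries where they do the work, as an engineer would, in place of code of your own. Each camera call takes 0.05 s, during which the arm holds its last target. There are 200 camera calls.

### The job

The bar's light-up sign lies face down on the counter with its battery box open. Load the loose D cell: set its flat end against the coil spring, push the spring back and press the button end down under the small lip at the contact, so that the cell lies level and stays held by itself. Then slide the box's cover back over the cell, along its tapering dovetail ways, until it wedges tight, and leave everything else on the bar as it is.

Things in the scene. Friction and masses are not known exactly. Their poses are not given: they have to be found in the camera images.
- bay (a point): battery box on the back of the sign. The point: top of its base plate, 46 mm above the counter, mid-width, straight below the flat end of a seated cell. x runs from spring to contact, y across, z up. A seated cell lies along x in two V cradles (x 4..14 and 45..55 mm), axis at z = 23.6 mm, button to +x, its tip at x = 61 mm on the contact. Nothing else stands beside the cell between the ways.
- spring (a joint): how far the coil spring is pushed back (m): 0 when free, its tip then at bay x = +5 mm; about 0.005 with the cell seated; 0.015 is solid. The round tip is 12 mm across, centred at bay z = 20 mm; it yields along bay -x at 0.8 N per mm. Behind it stands the end block, bay x = -16 to -29 mm, 54 mm high.
- lip (a point): tip of the lip, 14 mm wide, that reaches back from the contact wall over the rim of a seated cell: bay x = 57, z = 42 mm (a seated cell's top: 40). Its upper face slopes up to x = 62, z = 49.5 mm, the wall's top. A cell goes in tilted, flat end low against the spring, button end swung or pressed down past this tip; the spring then shoves it 2 to 3 mm under the lip.
- way_end (a point): far end of the box's dovetail ways (bay x = 152 mm, on the base plate, mid-width). The two ways run from bay x = -16 to 152 mm, 11 mm high and 5 thick, undercut, leaning in by 20 degrees; at their foot their inner faces are 30 mm from the middle at the spring end, 40 mm at this end.
- sign: the light-up sign lying face down, fixed: board 310 x 250 mm, black frame and plywood back 38 to 42 mm above the counter, grey battery box on it. Origin on the counter under its middle; axes as the bay's (bay at x = -60, z = 46 mm here).
- cell_center (a point): centre of the loose D cell, a grey and steel cylinder 33.2 mm in diameter with a 59 mm long body, about 140 g, lying on the counter. x points along the cell to its button end.
- cell_button (a point): tip of the cell's button (10 mm across, 2 mm high, on the middle of one end), 31.5 mm from cell_center; the other end is flat.
- cover_rib (a point): middle of the grip rib (46 mm along the box, 10 thick, 15 high) on top of the loose cover, half-way along it, 62 mm above the base plate. Cover: a light grey channel 86 mm long, 65 wide at its foot, 32 on top, 55 high, its +x end closed by a flat wall; it stands open beyond the contact and slides along bay -x. It wedges with this point at bay x = 28 to 31 mm (10 to 15 N sets it tight); binding earlier it is askew.
- cup_mid (a point): middle of a white cup 72 mm across, 62 mm high; a bystander.
- jug_mid (a point): middle of a steel milk jug 80 mm across with a handle, 105 mm high; a bystander.
- tamper_mid (a point): middle of a steel coffee tamper 58 mm across, 84 mm high, standing; a bystander.
Not all that is in view belongs to the job. Leave any black or purple look-alike of the part that bears cover_rib alone.

How it is judged:
By the outcome, as a careful person would: the job done as asked, in the order asked, and still so for the second after the job is handed in, with the robot touching nothing.
It also fails if it takes over 54 s, if anything falls off the work surface, if the arm or the gripper's body presses on something with over 40 N, if the wrist force passes 120 N, or if a joint passes its speed limit or range.

## Working session

There is one attempt and no reset: what is moved stays moved. The work goes in short steps, each a Python script; the robot and the scene stay as the last script left them, time stands still between calls to the robot, and variables do not carry over. Pictures are saved under pics/ and viewed, at most 10 in all, crops included, and the job is handed in when it is done.

```bash
mkdir -p pics; ls; python3 - <<'E'
from plant import manip
import cv2,numpy as np
for n in("scene","top"):
    c=manip.camera(n); cv2.imwrite(f"pics/{n}0.png",c["frame"][:,:,::-1])
    np.savez(f"pics/{n}0.npz",**c)
    print(n,c["fx"],c["fy"],c["cx"],c["cy"],np.round(c["view"],4).tolist())
a=cv2.imread("pics/scene0.png");b=cv2.imread("pics/top0.png")
o=manip.observe();print(o["clock"],o["tool_rot"])
cv2.imwrite("pics/top0b.png",cv2.resize(b,(800,600),interpolation=cv2.INTER_CUBIC))
cv2.imwrite("pics/scene0b.png",cv2.resize(a,(800,600),interpolation=cv2.INTER_CUBIC))
E
```

```text
pics
scene 446.1455262337017 446.1455262337017 257.39822531149656 195.1097105073532 [[0.5964, 0.8027, 0.0035, -291.7399], [0.6401, -0.4729, -0.6055, -321.0513], [-0.4844, 0.3633, -0.7958, 1936.8366], [0.0, 0.0, 0.0, 1.0]]
top 399.3571302027709 399.3571302027709 264.25926986270605 191.09565303359804 [[0.0272, -0.9994, -0.0205, -64.7768], [-0.998, -0.026, -0.0583, 547.9611], [0.0578, 0.022, -0.9981, 1137.1526], [0.0, 0.0, 0.0, 1.0]]
0.1 [-1.07860033e-03  9.73691681e-01  2.27866916e-01 -1.22391590e-04]
```

View pics/top0b.png

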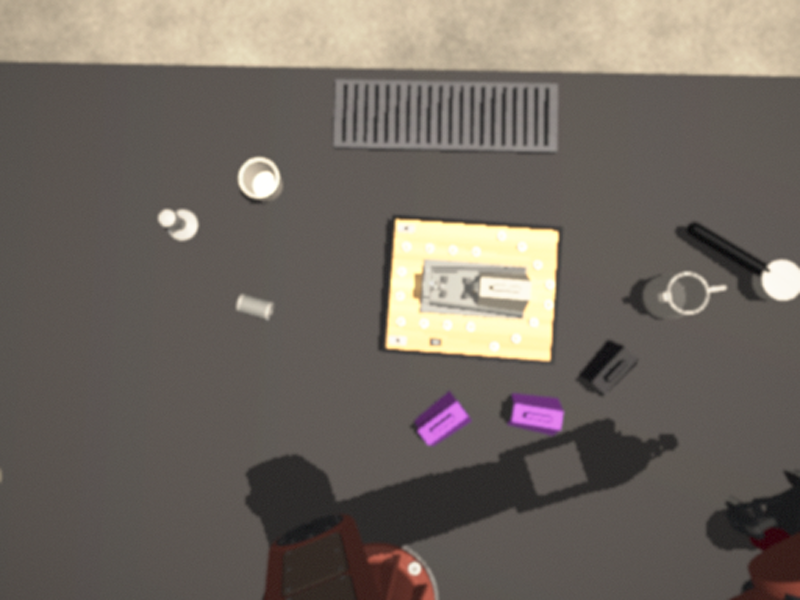

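View pics/scene0b.png

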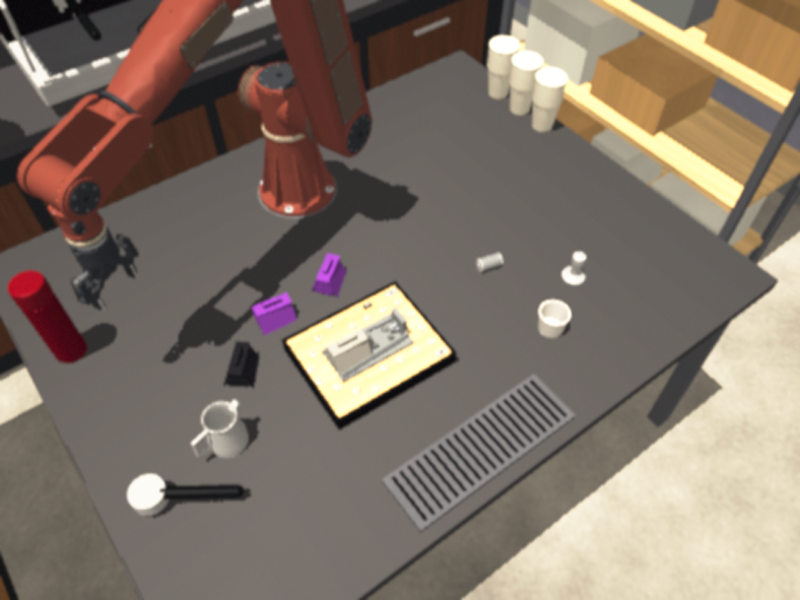

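The top view shows the sign at (473,288) in the 800x600 picture, with its spring end left at (430,288) and the cover at (505,288). The cell is at (255,306), the cup at (260,180), the tamper at (180,222) and the jug at (690,293). Next come rough poses, then close looks with the wrist camera.

```bash
cat > h.py <<'E'
from plant import manip
import cv2,numpy as np
from scipy.spatial.transform import Rotation as R
def wxyz(r): q=r.as_quat(); return [q[3],q[0],q[1],q[2]]
def rot(q): return R.from_quat([q[1],q[2],q[3],q[0]])
def down(yaw):  # tool z down, tool y (closing line) along world heading yaw
    y=np.array([np.cos(yaw),np.sin(yaw),0]);z=np.array([0,0,-1.]);x=np.cross(y,z)
    return R.from_matrix(np.c_[x,y,z])
def cast(c,uv,z,cw=None):
    """pixels -> world points on plane z"""
    cw=np.linalg.inv(c["view"]) if cw is None else cw
    uv=np.atleast_2d(uv).astype(float)
    d=np.c_[(uv[:,0]-c["cx"])/c["fx"],(uv[:,1]-c["cy"])/c["fy"],np.ones(len(uv))]@cw[:3,:3].T
    o=cw[:3,3]; return o+d*((z-o[2])/d[:,2])[:,None]
def proj(c,P,cw):
    p=(np.linalg.inv(cw)@np.r_[P,1])[:3]; return np.array([c["cx"]+c["fx"]*p[0]/p[2],c["cy"]+c["fy"]*p[1]/p[2]])
def wrist(name):
    o=manip.observe(); T=np.eye(4);T[:3,:3]=rot(o["tool_rot"]).as_matrix();T[:3,3]=o["ee_pos"]
    c=manip.camera("wrist"); cw=T@c["T_tool_cam"]
    cv2.imwrite(f"pics/{name}.png",c["frame"][:,:,::-1]); np.savez(f"pics/{name}.npz",cw=cw,**c)
    return c,cw
E
python3 - <<'E'
from h import *
c=dict(np.load("pics/top0.npz")); f=c["frame"]
hsv=cv2.cvtColor(f,cv2.COLOR_RGB2HSV)
m=cv2.inRange(hsv,(12,60,150),(32,255,255)); m[:130]=0
cs,_=cv2.findContours(m,0,2); k=max(cs,key=cv2.contourArea)
r=cv2.minAreaRect(np.vstack([k])); b=cv2.boxPoints(r)
print("sign",np.round(cast(c,b,42),1).tolist(),np.round(cast(c,b,42).mean(0),1))
for n,u,z in (("cell",(255,306),17),("cellL",(238,303),17),("cellR",(272,311),17),("cup",(265,182),31),("tamp",(182,224),5),("cover",(505,288),108)):
    print(n,np.round(cast(c,np.array(u)*.64,z),1))
w=manip.camera("wrist");print(w["fx"],w["cx"],w["cy"],np.round(w["T_tool_cam"],3).tolist())
E
```

```text
sign [[454.5, -1.8, 42.0], [695.5, -11.7, 42.0], [681.1, -312.5, 42.0], [441.8, -299.1, 42.0]] [ 568.2 -156.3   42. ]
cell [[528.  241.9  17. ]]
cellL [[532.8 273.8  17. ]]
cellR [[519.6 209.9  17. ]]
cup [[757.5 229.1  31. ]]
tamp [[680.  390.5   5. ]]
cover [[ 566.2 -207.8  108. ]]
265.91083966325715 258.91906540458086 191.45921794826512 [[-0.0, -0.951, -0.31, 79.512], [1.0, -0.0, 0.0, -0.911], [-0.001, -0.31, 0.951, -70.615], [0.0, 0.0, 0.0, 1.0]]
```

```bash
python3 - <<'E'
from h import *
for n,p in (("cell",[528,242,180]),("sign",[570,-96,300])):
    for y in (-5,175): print(n,y,np.round(manip.solve_ik(p,wxyz(down(np.radians(y)))),2))
q=wxyz(down(np.radians(-2.6)))
manip.move_ptp([570,-175,270],q); wrist("wsign")
q=wxyz(down(np.radians(-11.7)))
manip.move_ptp([528,242,190],q); wrist("wcell")
print(manip.observe()["clock"])
a=cv2.imread("pics/wsign.png");b=cv2.imread("pics/wcell.png")
cv2.imwrite("pics/w1.png",cv2.resize(a,(800,600),interpolation=cv2.INTER_CUBIC))
cv2.imwrite("pics/w2.png",b)
E
```

```text
cell -5 [ 0.31  0.26  1.81 -0.    1.07  0.4 ]Traceback (most recent call last):
  File "<stdin>", line 3, in <module>
    return _wrapfunc(a, 'round', decimals=decimals, out=out)
    return _wrapit(obj, method, *args, **kwds)
    result = getattr(arr, method)(*args, **kwds)
TypeError: unsupported operand type(s) for *: 'NoneType' and 'float'
```

```bash
python3 - <<'E'
from h import *
q=wxyz(down(np.radians(-2.6)))
manip.move_ptp([570,-175,270],q); wrist("wsign")
q=wxyz(down(np.radians(-11.7)))
manip.move_ptp([528,242,190],q); wrist("wcell")
print(manip.observe()["clock"])
a=cv2.imread("pics/wsign.png");b=cv2.imread("pics/wcell.png")
cv2.imwrite("pics/w1.png",cv2.resize(a,(800,600),interpolation=cv2.INTER_CUBIC))
cv2.imwrite("pics/w2.png",b)
E
```

```text
3.5917
```

View pics/w1.png

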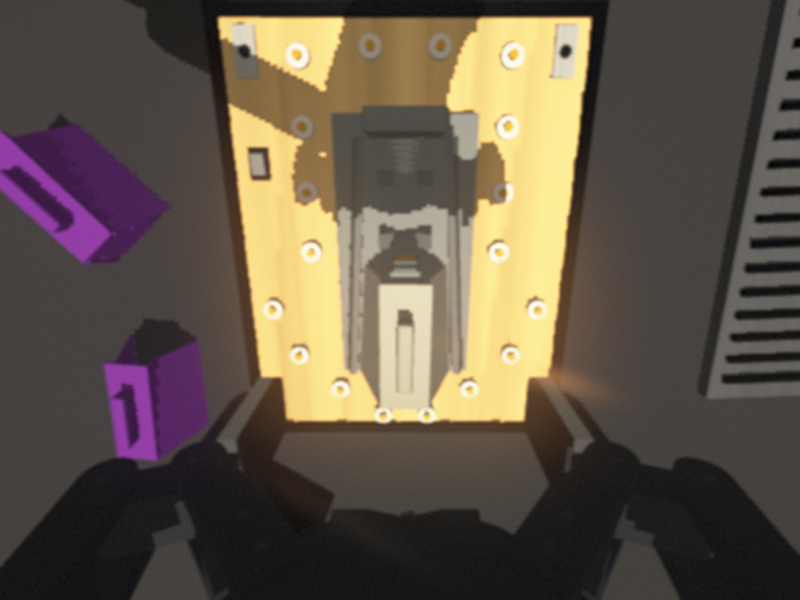

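View pics/w2.png

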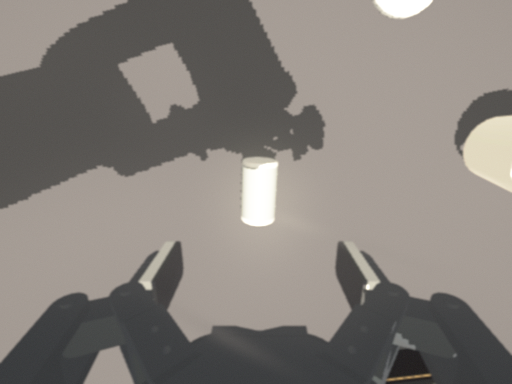

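w1 shows the sign from above: spring and end block up at (405,150), cover at (405,340) with its rib at (405,350), which looks straight. In w2 the cell lies upright at (259,190), between rows 157 and 224. Which end has the button is unclear, so I'll enlarge it.

```bash
python3 - <<'E'
from h import *
b=cv2.imread("pics/wcell.png")
c=b[140:245,215:305].astype(float); c=(np.clip(c/255,0,1)**1.8*255).astype(np.uint8)
cc=cv2.resize(c,None,fx=5,fy=5,interpolation=cv2.INTER_CUBIC)
a=cv2.imread("pics/top0.png")[180:212,145:181]
aa=cv2.resize(a,None,fx=9,fy=9,interpolation=cv2.INTER_CUBIC)
o=np.zeros((max(cc.shape[0],aa.shape[0]),cc.shape[1]+aa.shape[1],3),np.uint8)
o[:cc.shape[0],:cc.shape[1]]=cc;o[:aa.shape[0],cc.shape[1]:]=aa
cv2.imwrite("pics/crop1.png",o)
E
```

```text
(no output)
```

View pics/crop1.png

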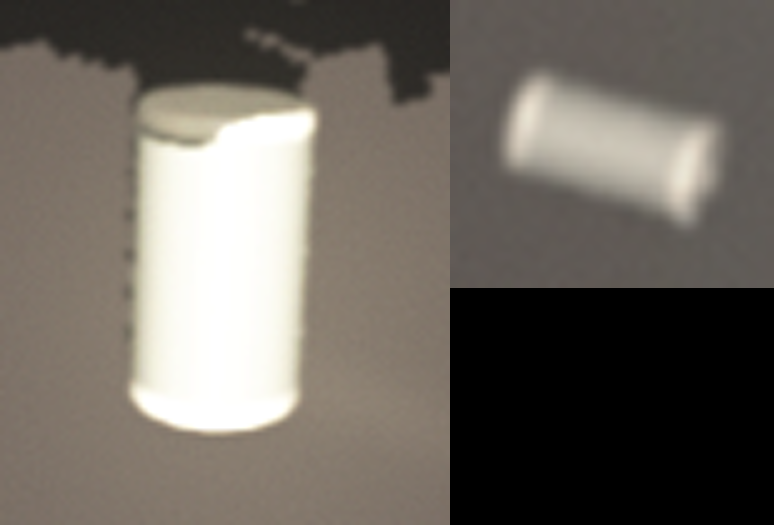

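The +y end face is plain (flat), so the button points to -y, the same way as bay +x. I can carry the cell over without turning it. Now fitting the poses.

```bash
python3 - <<'E'
from h import *
c=dict(np.load("pics/wcell.npz"));cw=c["cw"];f=c["frame"]
g=f.min(2).astype(int)
m=((g>190)*255).astype(np.uint8); m[:150]=0;m[240:]=0;m[:,:215]=0;m[:,305:]=0
L=[];Rr=[]
for r in range(178,215,3):
    x=np.where(m[r])[0]; L.append((x[0]-.5,r));Rr.append((x[-1]+.5,r))
PL=cast(c,L,16.6,cw);PR=cast(c,Rr,16.6,cw);M=(PL+PR)/2
d=np.polyfit(M[:,1],M[:,0],1); print("cell x=",d,"width",np.linalg.norm(PR-PL,axis=1).mean(), "at 242:",np.polyval(d,242))
for uv,z in (((259,168.5),33.2),((259,225.5),33.2),((259,157.5),0)): print(cast(c,uv,z,cw).round(1))
c=dict(np.load("pics/wsign.npz"));cw=c["cw"];f=c["frame"]
hsv=cv2.cvtColor(f,cv2.COLOR_RGB2HSV)
m=cv2.inRange(hsv,(10,60,60),(35,255,255))
L=[];Rr=[]
for r in range(15,235,5):
    x=np.where(m[r])[0]; L.append((x[0]-.5,r));Rr.append((x[-1]+.5,r))
PL=cast(c,L,42,cw);PR=cast(c,Rr,42,cw)
fl=np.polyfit(PL[:,1],PL[:,0],1);fr=np.polyfit(PR[:,1],PR[:,0],1)
print("left",fl,"right",fr,np.abs(PL[:,0]-np.polyval(fl,PL[:,1])).max(),np.abs(PR[:,0]-np.polyval(fr,PR[:,1])).max())
for r in (150,170,330,350):
    y=np.where(m[:,r])[0]; print(r,cast(c,[(r,y[0]-.5),(r,y[-1]+.5)],42,cw).round(1).tolist())
k=.64
for n,uv,z in (("block",[(363,107),(447,107),(363,135),(447,135)],100),("rib",[(398,313),(412,313),(398,393),(412,393)],116),("covertop",[(380,283),(432,283),(376,406),(430,406)],101)):
    print(n,cast(c,np.array(uv)*k,z,cw).round(1).tolist())
v=f[int(40):int(280),150:370]
cv2.imwrite("pics/crop2.png",cv2.resize(v[:,:,::-1],(660,600) if 0 else (550,600),interpolation=cv2.INTER_CUBIC))
E
```

```text
cell x= [2.51392529e-01 4.67623584e+02] width 32.30946969522245 at 242: 528.4605755902757
[[534.  267.7  33.2]]
[[522.8 214.1  33.2]]
[[534.7 271.1   0. ]]
left [2.15031495e-01 4.63652109e+02] right [-1.89256437e-01  6.80914562e+02] 9.738041363588138 12.135423589462903
150 [[472.3, -3.7, 42.0], [423.0, -284.9, 42.0]]
170 [[491.6, -4.6, 42.0], [446.7, -301.2, 42.0]]
330 [[646.0, -11.9, 42.0], [658.1, -347.7, 42.0]]
350 [[665.3, -12.8, 42.0], [683.7, -324.8, 42.0]]
block [[552.7, -66.5, 100.0], [597.1, -68.6, 100.0], [551.6, -80.3, 100.0], [596.9, -82.4, 100.0]]
rib [[565.7, -177.4, 116.0], [573.8, -177.8, 116.0], [563.0, -229.6, 116.0], [571.6, -230.0, 116.0]]
covertop [[555.4, -163.3, 101.0], [586.5, -164.7, 101.0], [547.2, -247.7, 101.0], [583.0, -249.3, 101.0]]
```

View pics/crop2.png

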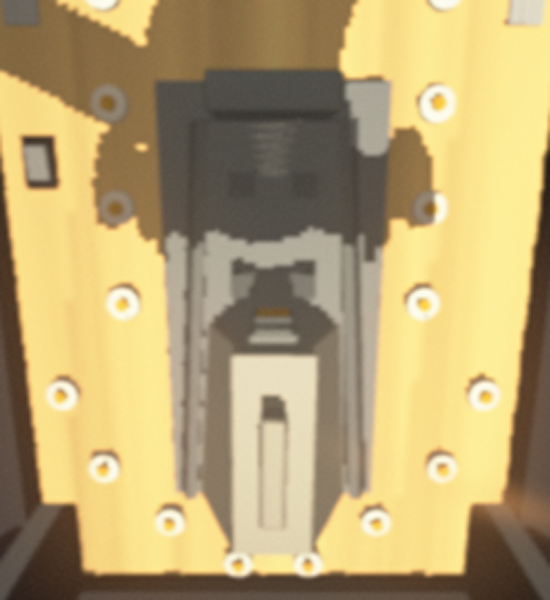

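Crop2 shows the bay and cover aligned on one axis. The end block top is at (275,95), the spring at (270,150), the contact and lip near (272,310), and the rib at (272,460). Bay heading is about -92.7° with its origin near (573.5,-97). Now I'll grasp the cell and hover tilted over the bay.

```bash
cat >> h.py <<'E'
BH=np.radians(-92.7); BO=np.array([573.5,-96.9,46.])
RB=R.from_euler("z",BH); R0=R.from_matrix(np.diag([-1.,1,-1]))
def b2w(p): return BO+RB.apply(p)
def w2b(p): return RB.inv().apply(np.asarray(p)-BO)
GU=8.; GA=29.5   # grasp point above the cell axis; from flat end along the cell
def cellpose(fx,fz,th,y=0,ga=None):
    t=np.radians(th);c,s=np.cos(t),np.sin(t);u=GU+54;a=GA if ga is None else ga
    p=np.array([fx+a*c-u*s,y,fz+a*s+u*c])
    return b2w(p),wxyz(RB*R.from_euler("y",-t)*R0)
E
python3 - <<'E'
from h import *
for a in ((-2,70,35),(-2,22,35),(-5,22,20),(-3,24,0)):
    p,q=cellpose(*a);s=manip.solve_ik(p,q);print(a,p.round(),None if s is None else np.round(s,2))
q=wxyz(down(np.radians(-14.1)))
manip.move_ptp([528.2,240.9,125],q)
manip.movel([528.2,240.9,78.6],vel=100)
manip.move_gripper(20,60)
o=manip.observe();print(o["gripper_width"],o["grasp_force"],o["ft_force"])
manip.movel([528.2,240.9,200],vel=200)
p,q=cellpose(-2,70,35)
manip.move_ptp(p,q)
wrist("hov");o=manip.observe();print(o["clock"],o["gripper_width"],o["ft_force"])
a=cv2.imread("pics/hov.png");cv2.imwrite("pics/hovb.png",cv2.resize(a,(800,600),interpolation=cv2.INTER_CUBIC))
E
```

```text
(-2, 70, 35) [574. -84. 184.] [-0.04  0.32  1.82 -0.69  1.12  0.36]
(-2, 22, 35) [574. -84. 136.] [-0.04  0.39  1.83 -0.72  1.05  0.42]
(-5, 22, 20) [573. -98. 136.] [-0.15  0.34  1.84 -0.43  0.97  0.14]
(-3, 24, 0) [ 572. -123.  132.] [-0.33  0.34  1.82 -0.    0.99 -0.29]
31.18407800691224 59.60751414299011 [-0.30970562  0.42471448  2.80916612]
7.2667 30.93251700198342 [-0.21872373  0.1269427  -1.82918691]
```

View pics/hovb.png

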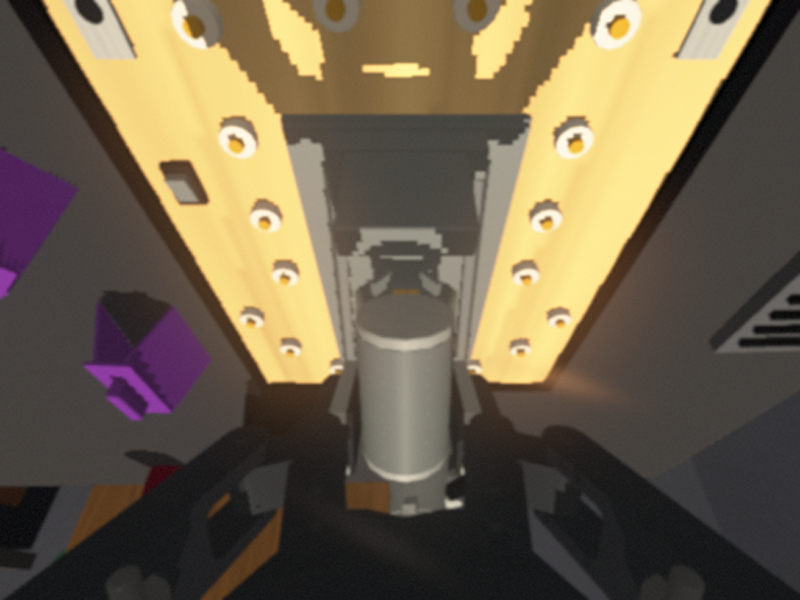

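The hover picture shows the cell held squarely: flat face ellipse centred at (405,318), top rim at row ~347, cell centred over the box. The block's front lower edge is around row 230-250. I'll check the cell-in-hand and bay predictions numerically.

```bash
python3 - <<'E'
from h import *
c=dict(np.load("pics/hov.npz"));cw=c["cw"];f=c["frame"]
T=c["T_tool_cam"]
for n,uv,z in (("rim near",(405,347),45.4),("face far",(405,294),78.6),("btn rim",(405,478),45.4),("left",(360,400),62),("right",(450,400),62)):
    print(n,cast(c,np.array(uv)*.64,z,T).round(1))
for n,P in (("blk back top L",(-29,-23,54)),("blk back top R",(-29,23,54)),("blk front top R",(-16,23,54)),("blk front top L",(-16,-23,54)),("blk front bot",(-16,0,0)),("way start +y outer foot",(-16,35,0)),("sprtip top",(5,0,26)),("cradle1 x4",(4,0,7)),("lip",(57,0,42)),("wall top",(62,0,49.5))):
    print(n,(proj(c,b2w(np.array(P,float)),cw)/.64).round(0))
g=cv2.cvtColor(f,cv2.COLOR_RGB2GRAY)
print("col405:",[int(v) for v in g[60:200,259]])
E
```

```text
rim near [[26.3 -0.2 45.4]]
face far [[33.  -0.1 78.6]]
btn rim [[-22.8  -0.1  45.4]]
left [[ -2.5 -16.6  62. ]]
right [[-2.5 16.3 62. ]]
blk back top L [333. 230.]
blk back top R [480. 230.]
blk front top R [474. 258.]
blk front top L [338. 258.]
blk front bot [406. 162.]
way start +y outer foot [490. 162.]
sprtip top [406. 243.]
cradle1 x4 [406. 211.]
lip [406. 340.]
wall top [406. 359.]
col405: [118, 118, 118, 119, 117, 118, 118, 118, 119, 118, 118, 117, 109, 86, 72, 71, 71, 68, 70, 71, 70, 69, 66, 70, 71, 71, 71, 71, 72, 72, 73, 72, 73, 71, 74, 70, 68, 71, 72, 71, 72, 72, 71, 72, 72, 72, 73, 70, 71, 71, 71, 73, 72, 73, 72, 72, 71, 72, 73, 71, 72, 71, 73, 71, 72, 72, 72, 71, 71, 73, 72, 74, 75, 73, 74, 74, 72, 74, 73, 76, 74, 73, 74, 74, 81, 101, 126, 143, 151, 152, 153, 153, 150, 137, 100, 75, 72, 73, 74, 73, 72, 71, 75, 104, 136, 135, 100, 76, 73, 74, 75, 71, 74, 73, 73, 74, 76, 74, 74, 75, 76, 76, 78, 79, 80, 88, 92, 92, 94, 92, 91, 93, 95, 94, 94, 92, 92, 95, 93, 94]
```

```bash
python3 - <<'E'
from h import *
c=dict(np.load("pics/hov.npz"));f=c["frame"];g=cv2.cvtColor(f,cv2.COLOR_RGB2GRAY);T=c["T_tool_cam"]
print([(r,int(v)) for r,v in enumerate(g[:,255:263].mean(1)) if 178<=r<228 or 290<=r<325])
for r in (184.5,188,213,216,218,220,222,300,304,306,308): print(r,cast(c,(259,r),45.4,T)[0,0].round(1),cast(c,(259,r),78.6,T)[0,0].round(1))
E
```

```text
[(178, 74), (179, 75), (180, 75), (181, 77), (182, 77), (183, 78), (184, 80), (185, 87), (186, 92), (187, 93), (188, 93), (189, 93), (190, 92), (191, 93), (192, 93), (193, 93), (194, 92), (195, 93), (196, 92), (197, 92), (198, 93), (199, 93), (200, 94), (201, 94), (202, 94), (203, 94), (204, 94), (205, 94), (206, 95), (207, 95), (208, 95), (209, 96), (210, 96), (211, 97), (212, 96), (213, 96), (214, 97), (215, 98), (216, 115), (217, 149), (218, 180), (219, 195), (220, 199), (221, 199), (222, 198), (223, 189), (224, 167), (225, 153), (226, 149), (227, 149), (290, 150), (291, 151), (292, 150), (293, 150), (294, 150), (295, 150), (296, 149), (297, 149), (298, 149), (299, 149), (300, 149), (301, 149), (302, 150), (303, 163), (304, 188), (305, 204), (306, 205), (307, 189), (308, 147), (309, 109), (310, 97), (311, 97), (312, 97), (313, 97), (314, 97), (315, 97), (316, 96), (317, 94), (318, 90), (319, 86), (320, 84), (321, 85), (322, 97), (323, 115), (324, 122)]
184.5 45.1 35.2
188 43.4 33.1
213 31.0 17.1
216 29.5 15.2
218 28.4 13.8
220 27.4 12.5
222 26.4 11.2
300 -18.9 -47.0
304 -21.5 -50.4
306 -22.8 -52.0
308 -24.1 -53.7
```

```bash
python3 - <<'E'
from h import *
c=dict(np.load("pics/hov.npz"));f=c["frame"];g=cv2.GaussianBlur(cv2.cvtColor(f,cv2.COLOR_RGB2GRAY),(1,5),0).astype(float);T=c["T_tool_cam"]
def sub(row,th,rng):
    for x in rng:
        a,b=g[row,x],g[row,x+np.sign(rng.step)]
        if a>=th>b: return x+np.sign(rng.step)*(a-th)/(a-b)
for r in list(range(200,300,8)):
    l=sub(r,75,range(250,215,-1));rr=sub(r,75,range(268,300,1))
    if l is None or rr is None: print(r,None);continue
    # tangent silhouette: solve tool z of axis so that width fits
    zs=np.linspace(40,90,501);w=[np.ptp(cast(c,[(l,r),(rr,r)],z,T)[:,1]) for z in zs]
    z=zs[np.argmin(np.abs(np.array(w)-33.2))]; print(r,round(l,1),round(rr,1),z.round(1),cast(c,(259,r),z,T)[0].round(1), [int(v) for v in g[r,224:234]])
E
```

```text
200 None
208 None
216 None
224 None
232 None
240 228.6 288.6 60.5 [ 8.6 -0.3 60.5] [94, 91, 83, 72, 68, 80, 95, 103, 107, 110]
248 229.6 288.2 62.2 [ 2.6 -0.3 62.2] [84, 69, 58, 52, 54, 64, 83, 97, 104, 107]
256 230.2 287.6 63.5 [-3.4 -0.3 63.5] [56, 50, 50, 48, 50, 56, 72, 89, 100, 104]
264 230.8 287.1 64.9 [-9.6 -0.3 64.9] [54, 51, 47, 47, 46, 46, 58, 79, 94, 101]
272 231.4 286.6 66.1 [-16.   -0.3  66.1] [58, 53, 46, 43, 41, 43, 50, 68, 86, 98]
280 230.9 287.0 62.3 [-18.9  -0.3  62.3] [55, 52, 45, 40, 37, 45, 60, 77, 87, 95]
288 230.7 287.5 59.2 [-22.1  -0.3  59.2] [58, 55, 46, 40, 44, 59, 70, 77, 87, 93]
296 233.0 285.8 67.7 [-34.7  -0.2  67.7] [59, 57, 49, 48, 60, 68, 71, 70, 71, 75]
```

The silhouette converges, so the cell is pitched about 10° in the hand with its flat end up. The grasp sits about 34 mm from the flat end. I'll build that into the kinematics and insert stepwise, watching the force.

```bash
cat >> h.py <<'E'
PHI=10.;LG=34.;ZA=62.6
def cellpose(fx,fz,th,y=0):
    f=np.radians(PHI);r=RB*R.from_euler("y",-np.radians(th+PHI))*R0
    return b2w(np.array([fx,y,fz]))-r.apply([LG*np.cos(f),0,ZA-LG*np.sin(f)]),wxyz(r)
def fzof(fx,th):
    t=np.radians(th);c,s=np.cos(t),np.sin(t)
    return 11.86+11.74*c-max(0,4-(fx+11.74*s))*s/c+.6
def ftb(): o=manip.observe();return o["clock"],RB.inv().apply(o["ft_force"]).round(1),round(o["gripper_width"],1)
E
python3 - <<'E'
from h import *
path=[(-2.2,35),(-2.4,30),(-2.5,25),(-2.8,20),(-2.8,15),(-3,10),(-3.2,6)]
for fx,th in path:
    p,q=cellpose(fx,fzof(fx,th),th); print(th,manip.solve_ik(p,q) is not None,round(fzof(fx,th),1))
p,q=cellpose(-2.2,75,35);manip.movel(p,q,vel=100)
print(ftb())
for z in (40,32,27,fzof(-2.2,35)):
    p,q=cellpose(-2.2,z,35);manip.movel(p,q,vel=60);t=ftb();print(round(z,1),*t)
    if np.abs(t[1]).max()>25: print("STOP");break
E
```

```text
35 True 22.1
30 True 22.3
25 True 22.4
20 True 22.5
15 True 22.8
10 True 23.1
6 True 23.5
(7.5917, array([-0.4, -0.1, -2.1]), 31.2)
40 8.325 [ 0.4  0.5 -1.2] 31.4
32 8.6083 [ 0.7 -0.  -1.7] 31.2
27 8.8583 [ 3.5  1.3 -0.9] 31.3
22.1 9.1083 [ 5.5  2.9 -0.1] 31.1
```

Spring contact is felt at about 6 N. Next is swinging the button end down.

```bash
python3 - <<'E'
from h import *
path=[(-3.2,35),(-3.4,30),(-3.5,25),(-3.8,20),(-3.8,15),(-4,10),(-4.2,6),(-4.5,3)]
for fx,th in path:
    p,q=cellpose(fx,fzof(fx,th),th);manip.movel(p,q,vel=40);t=ftb();print(th,*t)
    if np.abs(t[1]).max()>25: print("STOP");break
wrist("ins")
a=cv2.imread("pics/ins.png");cv2.imwrite("pics/insb.png",cv2.resize(a,(800,600),interpolation=cv2.INTER_CUBIC))
E
```

```text
35 9.3583 [5.9 2.8 1.2] 31.0
30 9.65 [3.8 0.6 5.3] 31.3
25 9.9417 [5.4 1.  4.5] 31.4
20 10.225 [5.3 0.5 3.3] 31.3
15 10.5167 [ 5.7 -0.5  2.4] 31.4
10 10.8 [6.2 0.4 2.3] 31.2
6 11.0583 [4.9 0.6 1.3] 31.6
3 11.3083 [4.9 0.8 2.2] 31.2
```

View pics/insb.png

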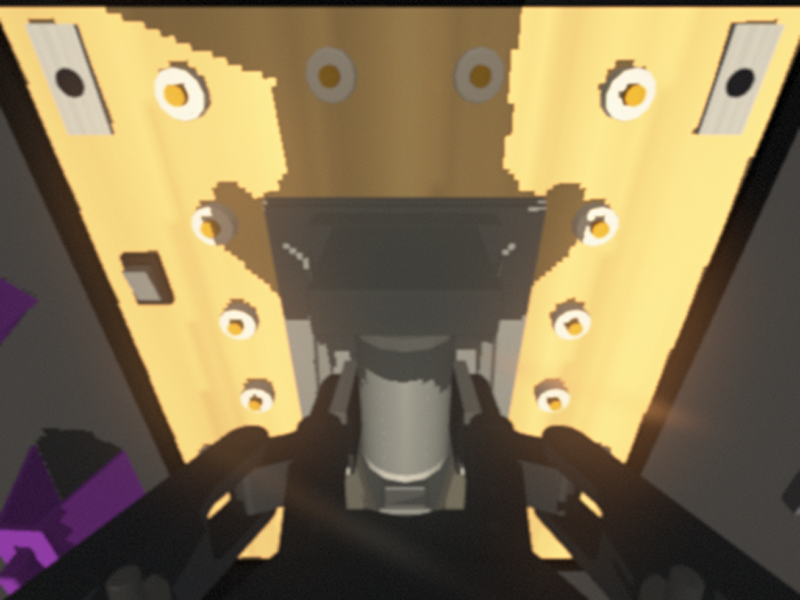

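The picture shows the cell nearly level: front rim at row ~478, just short of the lip at (405,492), flat end against the spring under the block at row ~340. Last few degrees: a bit further back, then level and press.

```bash
python3 - <<'E'
from h import *
for fx,fz,th in [(-6,23.8,3),(-6.5,23.8,0),(-6.5,23.4,-1.5),(-4.5,23.4,-1.5),(-3.,23.4,-1.5)]:
    p,q=cellpose(fx,fz,th);manip.movel(p,q,vel=30);t=ftb();print(fx,th,*t)
    if np.abs(t[1]).max()>30: print("STOP");break
c,cw=wrist("ins2")
g=cv2.cvtColor(c["frame"],cv2.COLOR_RGB2GRAY)
print([(r,int(v)) for r,v in enumerate(g[:,255:263].mean(1)) if 205<=r<250 or 290<=r<330])
E
```

```text
-6 3 11.6083 [7.3 1.1 0.4] 31.3
-6.5 0 11.8583 [ 4.9 -0.3  2.4] 31.1
-6.5 -1.5 12.1083 [ 5.7 -2.   5.6] 31.5
-4.5 -1.5 12.3583 [ 0.9 -1.6  6.5] 31.2
-3.0 -1.5 12.6083 [-2.9 -2.8  7.7] 31.1
[(205, 70), (206, 70), (207, 70), (208, 70), (209, 72), (210, 78), (211, 84), (212, 85), (213, 86), (214, 86), (215, 86), (216, 87), (217, 91), (218, 95), (219, 97), (220, 96), (221, 95), (222, 96), (223, 96), (224, 92), (225, 82), (226, 74), (227, 72), (228, 72), (229, 72), (230, 71), (231, 72), (232, 72), (233, 73), (234, 72), (235, 73), (236, 73), (237, 72), (238, 73), (239, 73), (240, 73), (241, 73), (242, 73), (243, 73), (244, 73), (245, 73), (246, 73), (247, 73), (248, 73), (249, 74), (290, 149), (291, 149), (292, 149), (293, 149), (294, 149), (295, 149), (296, 148), (297, 149), (298, 148), (299, 148), (300, 148), (301, 148), (302, 149), (303, 162), (304, 185), (305, 201), (306, 202), (307, 183), (308, 135), (309, 93), (310, 80), (311, 83), (312, 84), (313, 78), (314, 69), (315, 65), (316, 64), (317, 70), (318, 95), (319, 118), (320, 104), (321, 87), (322, 85), (323, 84), (324, 84), (325, 84), (326, 81), (327, 76), (328, 70), (329, 65)]
```

```bash
python3 - <<'E'
from h import *
manip.move_gripper(42);print(ftb())
o=manip.observe();z=rot(o["tool_rot"]).apply([0,0,1])
manip.movel(o["ee_pos"]-z*40,vel=120)
p=b2w(np.array([-20.,0,180]));manip.movel(p,wxyz(down(BH+np.pi/2)),vel=250)
c,cw=wrist("rel")
print(ftb())
for n,P in (("flat top",(0,0,40.2)),("front top",(59,0,40.2)),("lip",(57,0,42)),("wall",(62,0,49.5))): print(n,proj(c,b2w(np.array(P,float)),cw).round(0))
v=c["frame"][:,:,::-1][110:330,150:370];cv2.imwrite("pics/relb.png",cv2.resize(v,(600,600),interpolation=cv2.INTER_CUBIC))
E
```

```text
(12.925, array([ 0. , -0.8, -0.2]), 41.7)
(13.8667, array([0.3, 0.2, 0.2]), 42.1)
flat top [259. 226.]
front top [259. 283.]
lip [259. 282.]
wall [259. 292.]
```

View pics/relb.png

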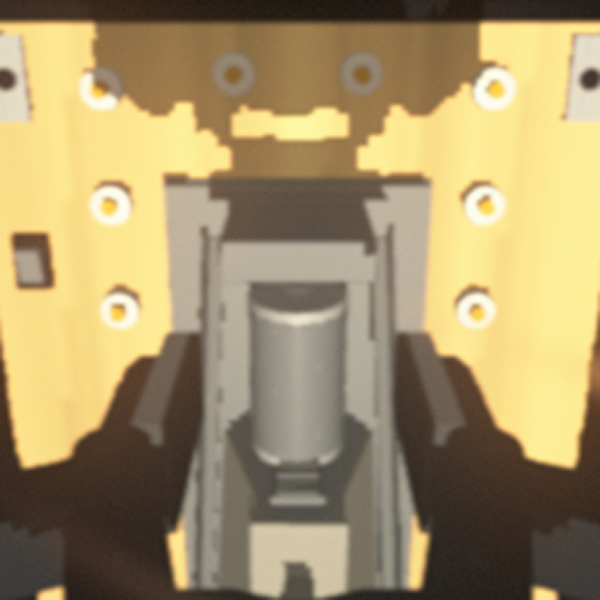

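The cell looks seated: level, flat end at (297,305), button end at (297,462) meeting the lip. I'll confirm with a gentle press on the button end, using the closed fingers and noting the contact height.

```bash
python3 - <<'E'
from h import *
manip.move_gripper(0)
q=wxyz(down(BH+np.pi/2))
manip.move_ptp(b2w(np.array([44.,0,128])),q)
f0=ftb()[1]
for x in (44.,14.):
  z=116.
  manip.movel(b2w(np.array([x,0,z])),vel=100)
  while z>109:
    z-=.5;manip.movel(b2w(np.array([x,0,z])),vel=20);f=ftb()[1]-f0
    if f[2]>(15 if x>40 else 4): break
  print(x,z-73,ftb(),f,(w2b(manip.observe()["ee_pos"])).round(2))
  manip.movel(b2w(np.array([x,0,120.])),vel=150)
E
```

```text
44.0 36.5 (18.2833, array([-2.1, -6.8, 16. ]), 0.2) [-2.  -6.6 15.6] [ 44.08   0.39 112.57]
14.0 39.0 (20.9833, array([-1.1, -1.7,  5.6]), 0.2) [-1.  -1.5  5.2] [ 14.01   0.14 112.7 ]
```

The contact heights match at both ends (~39.6 mm), so the cell is level, seated and held. Now the cover: grip the rib and slide it.

```bash
python3 - <<'E'
from h import *
q=wxyz(down(BH+np.pi/2))
manip.move_ptp(b2w(np.array([107.5,0,150])),q)
manip.move_gripper(32)
c,cw=wrist("rib")
f0=ftb()[1]
manip.movel(b2w(np.array([107.5,0,130.5])),vel=80);print(ftb())
manip.move_gripper(4,40);print("grip",*ftb(),manip.observe()["grasp_force"])
f0=ftb()[1]
for x in (95,80,65,55,48,42,38,36,34,33):
    manip.movel(b2w(np.array([x,0,130.5])),vel=50);t=ftb();print(x,t[0],t[1]-f0,t[2])
    if np.abs(t[1]-f0).max()>12: print("STOP");break
E
```

```text
(22.5583, array([-0.9,  0.3,  0.6]), 31.7)
grip 22.8833 [-0.2  0.1 -0.5] 8.7 42.23837077617645
95 23.2833 [-1.1 -0.2  0.7] 8.7
80 23.7333 [-1.7  0.7  3. ] 8.2
65 24.1833 [-1.8 -0.2  3. ] 8.4
55 24.5333 [-1.1  0.6  3.5] 8.3
48 24.825 [-1.1  0.2  4.3] 8.8
42 25.0917 [2.4 0.1 2.6] 8.2
38 25.3417 [2.1 0.3 3.6] 8.3
36 25.5917 [ 2.7 -0.1  4.8] 8.7
34 25.8417 [2.9 0.7 5.4] 8.4
33 26.0917 [1.9 0.1 4.7] 9.0
```

```bash
python3 - <<'E'
from h import *
f0=np.array([-.2,.1,-.5])
x=33.
while x>20:
    x-=1;manip.movel(b2w(np.array([x,0,130.5])),vel=20);t=ftb();f=t[1]-f0;print(x,w2b(manip.observe()["ee_pos"])[:2].round(1),f,t[2])
    if f[0]>14 or np.abs(f).max()>22: break
E
```

```text
32.0 [32.2  0.1] [ 2.4 -0.4  5.9] 8.6
31.0 [30.9  0.1] [ 2.3 -0.5  5.5] 8.7
30.0 [30.3  0.1] [ 4.1 -0.7  5.3] 8.2
29.0 [28.9  0.1] [3.5 0.5 6. ] 8.6
28.0 [27.6  0.1] [1.3 0.2 5.6] 8.5
27.0 [27.1  0.1] [ 3.2 -0.1  5.6] 8.8
26.0 [25.8  0.1] [ 1.7 -0.2  5.3] 8.4
25.0 [25.2  0.1] [ 3.1 -0.1  5.9] 8.4
24.0 [23.9  0.1] [ 2.8 -0.4  6. ] 8.4
23.0 [22.5  0. ] [0.8 0.8 6.7] 8.8
22.0 [22.1  0.1] [ 3.7 -0.3  5.7] 8.4
21.0 [20.7  0. ] [2.1 0.1 6.1] 8.3
20.0 [20.2  0.1] [ 4.2 -0.3  5.2] 8.2
```

No wedging force was felt. I'll release and look before going further.

```bash
python3 - <<'E'
from h import *
q=wxyz(down(BH+np.pi/2))
manip.move_gripper(30)
p=w2b(manip.observe()["ee_pos"]);manip.movel(b2w(np.array([p[0],0,160])),vel=150)
manip.movel(b2w(np.array([20,0,200.])),vel=250)
c,cw=wrist("cov");print(ftb())
for n,P in (("x0",(0,0,55)),("x-16 blk front",(-16,0,54)),("x30",(30,0,70)),("x7",(7,0,70)),("x53",(53,0,70)),("x73 top",(73,0,55)),("x-13 top",(-13,0,55))): print(n,((proj(c,b2w(np.array(P,float)),cw)-[150,110])*600/220).round(0))
v=c["frame"][:,:,::-1][110:330,150:370];cv2.imwrite("pics/covb.png",cv2.resize(v,(600,600),interpolation=cv2.INTER_CUBIC))
E
```

```text
(30.3917, array([-0.7, -0.6,  0.6]), 30.0)
x0 [294. 189.]
x-16 blk front [294. 138.]
x30 [294. 298.]
x7 [294. 226.]
x53 [294. 366.]
x73 top [295. 396.]
x-13 top [294. 148.]
```

View pics/covb.png

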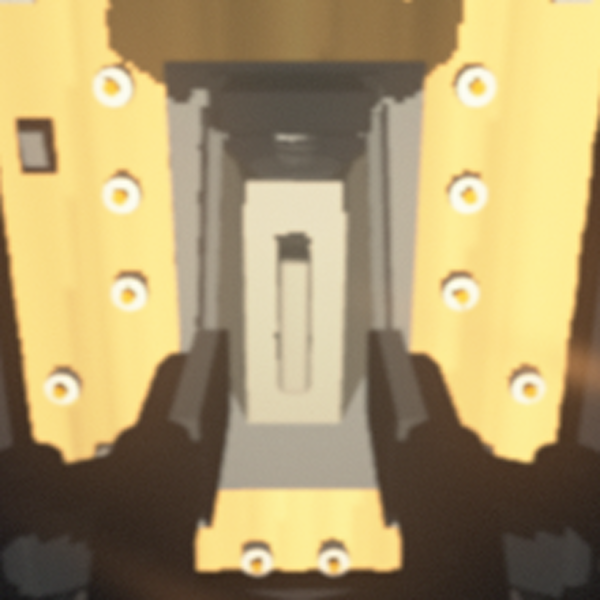

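The cover's leading edge is at row 182 (bay x ≈ -2) and its tail at row 423, so the rib is near bay x 40. It lies straight, but the fingers slipped along the rib. I'll push it home on its closed end wall with closed fingers, low and central.

```bash
python3 - <<'E'
from h import *
q=wxyz(down(BH+np.pi/2))
manip.move_gripper(0)
manip.move_ptp(b2w(np.array([118.,0,150])),q)
manip.movel(b2w(np.array([118.,0,90])),vel=150)
f0=ftb()[1]
x=100.;manip.movel(b2w(np.array([x,0,90])),vel=60)
while x>76:
    x-=1.5;manip.movel(b2w(np.array([x,0,90])),vel=30);t=ftb();f=t[1]-f0;print(x,t[0],w2b(manip.observe()["ee_pos"])[:2].round(1),f)
    if f[0]>13 or np.abs(f).max()>20: break
E
```

```text
98.5 32.5583 [98.6 -0. ] [0.5 0.4 0.1]
97.0 32.8083 [97.  -0.1] [-0.5  0.5 -0.4]
95.5 33.0583 [95.4 -0. ] [-0.8  0.  -0.6]
94.0 33.3083 [93.9  0.1] [-0.6  1.4  0.3]
92.5 33.5583 [92.4  0. ] [0.  0.6 0.8]
91.0 33.8083 [90.9  0. ] [-0.8  0.   0.8]
89.5 34.0583 [89.4 -0. ] [-0.3  0.1  0. ]
88.0 34.3083 [87.8 -0. ] [-0.7  0.3  1. ]
86.5 34.5583 [86.4  0. ] [-0.4  0.  -0.4]
85.0 34.8083 [84.9  0. ] [ 0.8  0.1 -0.1]
83.5 35.0583 [83.4  0. ] [ 0.8  0.8 -0.2]
82.0 35.3083 [82.6  0.1] [2.7 0.4 0.2]
80.5 35.5583 [82.3  0.1] [ 6.3  0.7 -1.6]
79.0 35.8083 [82.2  0.1] [11.   0.1 -1.9]
77.5 36.0583 [82.   0.1] [16.1 -0.7 -2.8]
```

Force rose to 16 N at the expected place. I've viewed my ten pictures, so I'll verify numerically from the same camera pose using the brightness profile along the axis.

```bash
python3 - <<'E'
from h import *
q=wxyz(down(BH+np.pi/2))
p=w2b(manip.observe()["ee_pos"])
manip.movel(b2w(np.array([p[0]+12,0,90])),vel=100)
manip.movel(b2w(np.array([100,0,150])),vel=200)
manip.movel(b2w(np.array([20,0,200.])),vel=300)
c,cw=wrist("cov2");print(ftb())
def edges(f,col):
    g=cv2.cvtColor(f,cv2.COLOR_RGB2GRAY)[:,col-1:col+2].mean(1);m=np.where(g[150:290]>150)[0]+150
    return m[0],m[-1],np.diff(m).max()
for nm in ("cov","cov2"):
    d=dict(np.load(f"pics/{nm}.npz"))
    for col in (245,272):
        a,b,k=edges(d["frame"],col);P=cast(d,[(col,a-.5),(col,b+.5)],101,d["cw"]);print(nm,col,a,b,k,[w2b(x).round(1).tolist() for x in P])
    # lateral edges of the cover top at two rows
    g=cv2.cvtColor(d["frame"],cv2.COLOR_RGB2GRAY)
    for r in (190,200,245,255):
        x=np.where(g[r,225:295]>150)[0]+225;P=cast(d,[(x[0]-.5,r),(x[-1]+.5,r)],101,d["cw"]);print(r,[w2b(v)[:2].round(1).tolist() for v in P])
E
```

```text
(37.3417, array([-0.3, -0.2,  0.4]), -0.0)
cov 245 176 289 1 [[-3.4, -10.8, 55.0], [111.2, -12.7, 55.0]]
cov 272 176 289 1 [[-3.4, 11.9, 55.0], [111.3, 13.6, 55.0]]
190 [[9.4, -26.9], [9.5, 31.3]]
200 [[18.5, -27.2], [18.6, 31.7]]
245 [[62.4, -17.0], [62.4, 16.1]]
255 [[72.8, -17.2], [72.9, 22.8]]
cov2 245 184 238 1 [[1.5, -13.0, 55.0], [53.1, -13.7, 55.0]]
cov2 272 183 238 1 [[0.5, 9.7, 55.0], [53.0, 10.6, 55.0]]
190 [[7.3, -27.0], [7.1, 26.4]]
200 [[16.3, -27.3], [16.1, 26.7]]
245 [[59.8, -30.6], [59.6, 28.5]]
255 [[70.1, -31.0], [69.9, 25.2]]
```

```bash
python3 - <<'E'
from h import *
for nm in ("cov","cov2"):
    d=dict(np.load(f"pics/{nm}.npz"));g=cv2.cvtColor(d["frame"],cv2.COLOR_RGB2GRAY)
    print(nm,d["cw"][:3,3].round(1))
    for col in (247,270): print(col,[(r,int(v)) for r,v in zip(range(140,290,3),g[140:290:3,col-1:col+2].mean(1))])
    for x in (-29,-16,-13,0,30,53,73,85): print(x,proj(d,b2w(np.array([x,0.,55])),d["cw"]).round(1)[1],end="; ")
    print()
E
```

```text
cov [576.7 -36.9 317.6]
247 [(140, 72), (143, 76), (146, 84), (149, 84), (152, 84), (155, 85), (158, 83), (161, 86), (164, 87), (167, 90), (170, 96), (173, 100), (176, 171), (179, 223), (182, 222), (185, 222), (188, 222), (191, 223), (194, 222), (197, 222), (200, 222), (203, 222), (206, 221), (209, 221), (212, 221), (215, 220), (218, 220), (221, 220), (224, 220), (227, 218), (230, 218), (233, 218), (236, 217), (239, 217), (242, 215), (245, 215), (248, 215), (251, 214), (254, 212), (257, 210), (260, 210), (263, 209), (266, 171), (269, 166), (272, 167), (275, 166), (278, 165), (281, 165), (284, 164), (287, 164)]
270 [(140, 70), (143, 75), (146, 82), (149, 84), (152, 84), (155, 84), (158, 82), (161, 86), (164, 86), (167, 89), (170, 95), (173, 101), (176, 158), (179, 224), (182, 223), (185, 223), (188, 223), (191, 223), (194, 222), (197, 223), (200, 223), (203, 222), (206, 221), (209, 221), (212, 221), (215, 220), (218, 220), (221, 219), (224, 220), (227, 219), (230, 218), (233, 218), (236, 217), (239, 217), (242, 216), (245, 216), (248, 215), (251, 214), (254, 213), (257, 212), (260, 21
[... 754 characters left out ...]
(278, 47), (281, 44), (284, 44), (287, 43)]
270 [(140, 70), (143, 71), (146, 79), (149, 83), (152, 81), (155, 83), (158, 83), (161, 82), (164, 88), (167, 99), (170, 99), (173, 99), (176, 99), (179, 100), (182, 108), (185, 222), (188, 222), (191, 223), (194, 222), (197, 221), (200, 221), (203, 221), (206, 221), (209, 220), (212, 220), (215, 219), (218, 219), (221, 219), (224, 218), (227, 218), (230, 175), (233, 139), (236, 132), (239, 95), (242, 88), (245, 89), (248, 90), (251, 89), (254, 90), (257, 90), (260, 89), (263, 83), (266, 48), (269, 48), (272, 46), (275, 46), (278, 43), (281, 42), (284, 41), (287, 40)]
-29 147.2; -16 163.1; -13 166.7; 0 181.8; 30 214.9; 53 238.4; 73 257.8; 85 269.0;
```

```bash
python3 - <<'E'
from h import *
manip.movel(b2w(np.array([0,0,230.])),vel=300);manip.move_gripper(85)
d,cw=wrist("cov3");g=cv2.cvtColor(d["frame"],cv2.COLOR_RGB2GRAY)
rows=range(150,290)
for y in (-12,12):
    v=[]
    for x in range(-20,96,2):
        u=proj(d,b2w(np.array([x,y*1.,55])),cw).round().astype(int);v.append((x,int(g[u[1]-0,u[0]])))
    print(y,v)
print(ftb())
E
```

```text
-12 [(-20, 178), (-18, 125), (-16, 135), (-14, 219), (-12, 224), (-10, 223), (-8, 223), (-6, 223), (-4, 224), (-2, 223), (0, 223), (2, 224), (4, 224), (6, 223), (8, 223), (10, 223), (12, 223), (14, 222), (16, 223), (18, 222), (20, 222), (22, 221), (24, 221), (26, 221), (28, 222), (30, 221), (32, 220), (34, 220), (36, 221), (38, 220), (40, 220), (42, 219), (44, 220), (46, 219), (48, 218), (50, 218), (52, 218), (54, 217), (56, 218), (58, 217), (60, 217), (62, 216), (64, 215), (66, 215), (68, 214), (70, 207), (72, 188), (74, 173), (76, 172), (78, 173), (80, 173), (82, 173), (84, 173), (86, 173), (88, 172), (90, 172), (92, 171), (94, 173)]
12 [(-20, 179), (-18, 125), (-16, 133), (-14, 219), (-12, 223), (-10, 224), (-8, 224), (-6, 225), (-4, 225), (-2, 223), (0, 223), (2, 223), (4, 223), (6, 224), (8, 223), (10, 223), (12, 223), (14, 223), (16, 223), (18, 221), (20, 221), (22, 222), (24, 222), (26, 221), (28, 221), (30, 221), (32, 220), (34, 221), (36, 221), (38, 220), (40, 219), (42, 220), (44, 219), (46, 219), (48, 218), (50, 218), (52, 218), (54, 219), (56, 218), (58, 217), (60, 217), (62, 216), (64, 215), (66, 215), (68, 216), (70, 208), (72, 190), (74, 173), (76, 173), (78, 173), (80, 171), (82, 171), (84, 173), (86, 171), (88, 172), (90, 170), (92, 170), (94, 170)]
(38.4417, array([-0.8, -0.2,  0.9]), 84.7)
```

The cover spans bay x -14.5 to 71.5, square on both sides, so the rib is at about 28.5 and it is wedged. Handing in.

```bash
python3 -c "
from plant import manip
print(manip.hand_in())"
```

```text
the job is handed in; nothing more can be done
None
```

I handed the job in at about 38 s: the cell sits level, apparently held under the lip (contact heights matched at both ends), and the cover was pushed square to about bay x = 28.5 mm, where it took 16 N without moving further; no other object was touched.

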